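Seat a plaster mould in the ratchet clamp and hold it at the fourth click

ROBOT

A 6-joint arm with a two-finger parallel gripper is mounted at the origin on the work surface. World frame = base frame: x ahead of the robot, y to its left, z up, the work surface at z = 0. Lengths are in m, angles in rad, forces in N, time in s.
With the tool pointing down it reaches from about 0.35 to 0.775 m from the base axis. Payload 7.3 kg.
Tool frame: the origin (TCP) lies between the finger pads; the fingertips stand ahead of it and the grasp point (between the pads) lies 6 mm ahead of it (robot.tip_extent is the x of the fingertips in the tool frame, in m); x points along the fingers, z is the direction in which the jaws open and shut, and the axes are right-handed (so a half turn about x gives the same grasp; the last joint's range is limited). The gripper opens to 92 mm and grips with 3 to 60 N. Pads are 19 mm wide; open, the fingers measure 130 mm over their backs; the gripper's body (75 mm by 190 mm) begins 47 mm behind the grasp point.
Start: joints at [-1.28, 0.342, 1.524, -0, 1.275, -0.146], TCP at [0.222, -0.476, 0.252] pointing down, gripper open.
Joint ranges: [-2.53, 2.53], [-0.77, 2.02], [0.04, 2.7], [-1, 4.14], [0.28, 2.66], [-3.11, 3.11]. Speed limits (rad/s): [2.57, 2.57, 3.14, 3.14, 3.14, 3.14].

INTERFACE

Orientations are given as [roll, pitch, yaw] about the fixed x, y, z axes, in that order (R = Rz(yaw) Ry(pitch) Rx(roll)).
In Python, from cell import robot gives the robot as it stands. The module is installed in compiled form; this text tells all that it offers.
- The arm moves only by the shell command python3 -m creep 'ROWS' [FORCE]. ROWS is JSON, a list of rows, each an object with "translation": the shift along the tool's x, y, z in m, a list of three; "twist": the turn, a rotation vector about the tool's x, y, z in rad, a list of three; "hand": the opening in per cent of the stroke, from 0 (shut) to 100 (fully open). A call has 1 to 5 rows; each row is the pose to reach, as a shift and turn from the pose measured when the call began, along the tool's axes at that moment; what a row does not reach only later rows make up. A row lasts 1/10 s, in which the tool goes at most 50 mm and 8.59 degrees, less where a joint would pass 70% of its speed; a pose out of reach is approached as far as the arm can. A call with a gripper value outside its range is refused whole. The fingers move at their own pace and stop on an object; FORCE is the grip in N (left out, the last holds). Time passes only in rows, so rows that repeat a pose let the fingers close. It gives the time, the measured TCP pose, the force and the opening at its end, in the units of the state.
- robot.observe(): the state, without advancing time (a new reading comes with each control period).
- robot.read_camera(name): name is "scene" or "side" or "wrist"; returns the picture (480x640x3 uint8, blue, green, red); there is no depth.
- robot.calibration(name): a dict with "intrinsics" (3x3 intrinsics, pixels), "cam_to_world" (4x4, takes a point from camera to world coordinates); the wrist camera has in their place "mount" (4x4, takes a point from camera to tool coordinates, whose origin is the TCP and whose axes are the tool frame's). Camera axes: x right, y up, looking along -z (the intrinsics and any distortion apply to the point x, -y, -z); pixel columns grow to the right and rows downward; lengths in m; the calibration is good to about 2 mm. The wrist camera is an equidistant fisheye: a pixel r from the principal point sees the ray r / f radians off the axis. A picture is of the moment at which its call begins: read the wrist's pose just before it. calibration takes no time and is no camera call.
- robot.hand_in(): hands the job in, once; it reports no verdict.
The state is a dict: "time": time; "qpos": joint angles; "qvel": joint speeds; "joint_efforts": joint torques, N m; "tool_pos": TCP position; "tool_rot": TCP orientation; "contact_force": force on the tool from outside, world axes, zero at the start; "torque": the same for the moment, N m; "opening": finger opening in m.
Only numpy, scipy, OpenCV 4.12 (cv2) and the standard library are available. Lean on these libraries where they do the work, as an engineer would, in place of code of your own. Each camera call takes 0.05 s, during which the arm holds its last target. There are 200 camera calls.

TASK

Slide the plaster mould along the bench, without lifting it, until it sits square against both the long fence and the end stop of the mould clamp. Only then swing the clamp's ratchet lever by its upright grip, anticlockwise seen from above, exactly four clicks and never over a fifth, so that the rubber pad clamps the mould. The lever springs back when let go, so finish while still holding it steady at the fourth click, and leave the other things on the bench where they stand.

Things in the scene. Friction and masses are not known exactly. Their poses are not given: they have to be found in the camera images.
- mould: the loose plaster mould, a white block 100 mm (its x) x 90 mm (its y) x 60 mm tall, with a seam and a round dark pour hole on top, 0.5 to 0.9 kg; origin at the centre of its underside. It starts on the bench beside the front part of the fence, askew by up to 0.3 rad, with its x axis roughly along the clamp's x
- clamp: the fixed mould clamp; origin on the bench exactly where the mould's origin belongs, the seated mould's axes agreeing with the clamp's (or half a turn round). Fence along its +y side, end stop across its +x end, jaw housing with pad and lever on its -y side, all fixed together; the -x side is open and there is no floor plate: the mould slides on the bench itself
- fence (a point): middle of the bottom edge of the long aluminium fence's inner face: the clamp's plane y = +45 mm. The fence is 35 mm tall and 22 mm thick and runs from clamp x = -220 to +70 mm
- end_stop (a point): bottom edge of the end stop's inner face: the clamp's plane x = +50 mm, from clamp y = -50 to +67 mm; 35 mm tall, 22 mm thick
- housing (a point): top centre of the grey jaw housing (clamp x = 0, y = -170 mm), 80 mm along x, 70 mm along y, 70 mm tall, on a foot plate 120 x 100 x 8 mm
- pad: the pressing pad, 60 mm along clamp x, 36 mm tall, centred 30 mm above the bench at clamp x = 0; origin at its back, rubber face 12 mm farther along +y. At rest the face is at clamp y = -57 mm, 12 mm clear of a seated mould. The lever drives it to +y, 25 mm per rad; it is spring-mounted (800 N/m, yields 30 mm), so the lever goes on clicking after it meets the mould
- lever: the ratchet lever: a steel bar 18 mm wide, top 102 mm above the bench; origin on its upright pivot (clamp x = 0, y = -170, z = 70 mm), own +x along the bar to the grip. At rest it points 135 degrees clockwise (from above) of clamp +x, towards -x and -y; it turns anticlockwise up to 1.4 rad and a spring always pulls it back to rest: the clicks do not lock it
- lever_grip (a point): middle of the lever's upright round black grip, 26 mm in diameter, 102 to 158 mm above the bench, 130 mm from the pivot, fixed to the bar (does not spin). The spring's pull here is 4.6 N at rest, growing 3 N per rad (7 N per rad once the pad presses). Before each pin up to 4 N more is needed, right after it as much less: this rise and sudden drop is the click
- lever_pivot (a point): point on the lever's pivot axis, 135 mm above the bench like lever_grip
- quadrant: fixed dark steel disc, 138 mm in diameter, under the lever, centred on the pivot, with 7 upright steel pins 6 mm thick, 0.16 rad apart at 62 mm radius; each pin the lever's pawl passes is one click. Bolted on at another angle each time: own +x points midway between pins 4 and 5, where the bar lies at four clicks, 0.67 to 0.97 rad from rest. Origin on the pivot axis, 70 mm above the bench
- jar: bystander: a closed glass jar with a steel cap, 70 mm across, 100 mm tall; origin at its underside
- tub: bystander: an open white plastic tub, 80 mm across, 75 mm tall; origin at its underside
- bowl: bystander: a terracotta bowl, 110 mm across, 50 mm tall; origin at its underside
- block: bystander: a wooden block 100 x 45 x 30 mm; origin at its underside
- brush: bystander: a brush lying on the bench
- cup: bystander: a white ceramic cup, 72 mm across, 70 mm tall; origin at its underside
- bat: bystander: a round plaster disc, 100 mm across, 20 mm thick; origin at its underside
Not all that is in view belongs to the job. Leave any blue or turquoise look-alike of the mould alone.

How it is judged:
By the outcome, as a careful person would: the job done as asked, in the order asked, and still so for the second after the job is handed in, while the arm keeps its last pose, push and grip.
It also fails if it takes over 72 s, if anything falls off the work surface, if the arm or the gripper's body presses on something with over 40 N, if the wrist force passes 120 N, or if a joint passes its speed limit or range.

## Working session

There is one attempt and no reset: what is moved stays moved. The work goes in short steps, Python scripts to look and compute and a shell command to move; the robot and the scene stay as the last step left them, time stands still between calls to the robot, and variables do not carry over. Pictures are saved under pics/ and viewed, about 8 in all and at most 12, crops included, and the job is handed in when it is done.

```bash
mkdir -p pics
python3 - <<'E'
from cell import robot
import cv2
s=robot.observe();print(s, robot.tip_extent)
for n in("scene","side"):
    cv2.imwrite(f"pics/{n}0.png",robot.read_camera(n));c=robot.calibration(n);print(n,c)
print(robot.calibration("wrist"))
E
```

```text
{'time': 0.0, 'qpos': array([-1.27999746e+00,  3.42708162e-01,  1.52502156e+00,  1.25222311e-05,
        1.27539894e+00, -1.46018462e-01]), 'qvel': array([ 7.17311904e-05,  2.43095911e-04,  6.74569314e-04,  5.75721638e-04,
       -4.79268044e-04, -5.39236482e-04]), 'joint_efforts': array([-2.63285358e-03, -4.31254399e+01, -2.44224483e+01,  7.13691255e-02,
        5.58120373e-02, -1.47902188e-04]), 'tool_pos': array([ 0.22201233, -0.47533753,  0.25105091]), 'tool_rot': array([2.98777869, 1.56926027, 1.85379603]), 'contact_force': array([0.49937718, 0.16726638, 0.26694149]), 'torque': array([ 0.00403699, -0.01089663, -0.03997109]), 'opening': 0.09207016336083858} 0.025
scene {'intrinsics': array([[616.68768795,   0.        , 321.26381761],
       [  0.        , 616.68768795, 235.89192856],
       [  0.        ,   0.        ,   1.        ]]), 'cam_to_world': array([[ 0.24206476, -0.59793184,  0.76412182,  1.75449771],
       [ 0.97025235,  0.1523203 , -0.18817254, -0.28048628],
       [-0.00387692,  0.78694094,  0.61701615,  1.11486745],
       [ 0.        ,  0.        ,  0.        ,  1
[... 271 characters left out ...]
  [-0.27340534, -0.53510214,  0.79932172,  1.15261631],
       [-0.00660468,  0.83200782,  0.55472458,  0.91925743],
       [ 0.        ,  0.        ,  0.        ,  1.        ]])}
{'intrinsics': array([[371.64829954,   0.        , 320.66322071],
       [  0.        , 371.64829954, 241.31619873],
       [  0.        ,   0.        ,   1.        ]]), 'mount': array([[-3.95212042e-04,  2.47096237e-01, -9.68990863e-01,
        -1.31185755e-01],
       [ 1.28955138e-04,  9.68990944e-01,  2.47096205e-01,
         6.57686490e-02],
       [ 9.99999914e-01, -2.73009547e-05, -4.14821219e-04,
         1.68801851e-04],
       [ 0.00000000e+00,  0.00000000e+00,  0.00000000e+00,
         1.00000000e+00]])}
```

View pics/scene0.png

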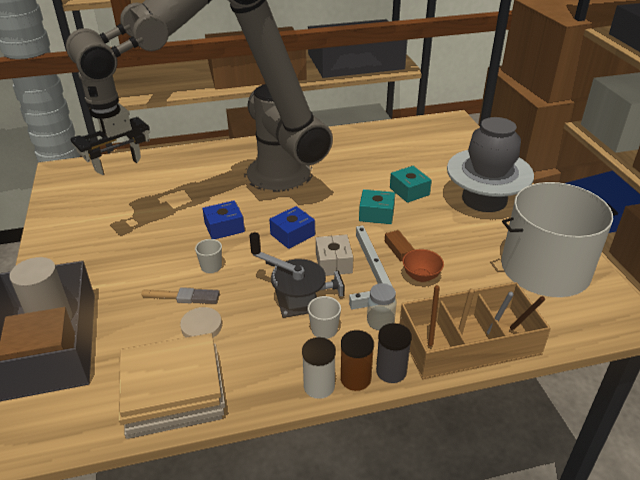

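View pics/side0.png

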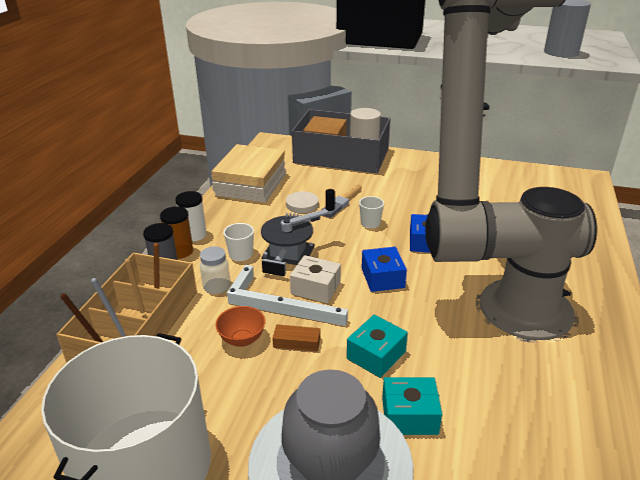

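Run:
```python
import cv2,numpy as np
a=cv2.imread("pics/scene0.png")[222:332,240:400];b=cv2.imread("pics/side0.png")[180:330,220:360]
a=cv2.resize(a,None,fx=5,fy=5,interpolation=cv2.INTER_CUBIC);b=cv2.resize(b,None,fx=4,fy=4,interpolation=cv2.INTER_CUBIC)
cv2.imwrite("pics/a.png",a);cv2.imwrite("pics/b.png",b)
```

```text
(no output)
```

View pics/a.png

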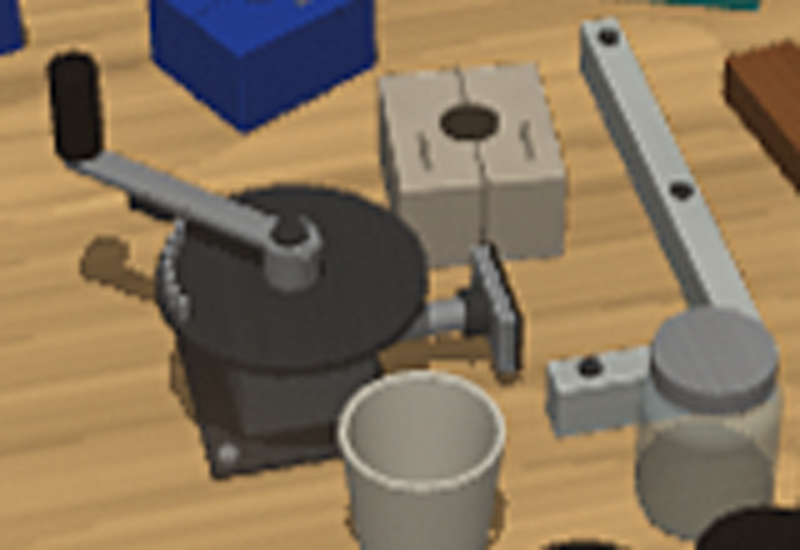

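View pics/b.png

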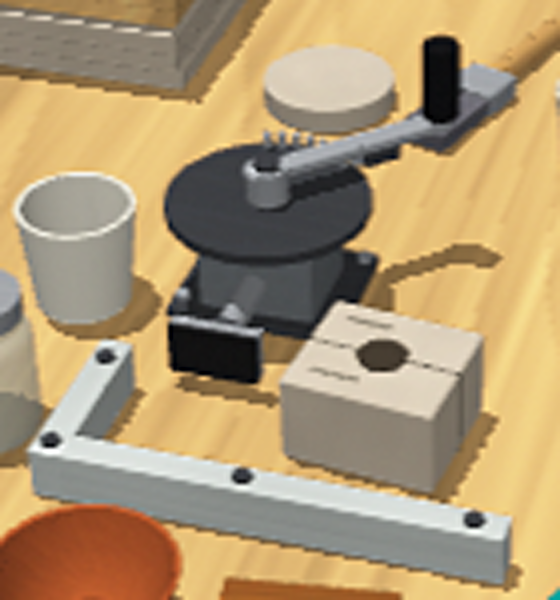

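```bash
cat > h.py <<'E'
import numpy as np
from scipy.optimize import least_squares
from scipy.spatial.transform import Rotation as R
from cell import robot
CAL={n:robot.calibration(n) for n in("scene","side","wrist")}
def proj(n,P,T=None):
    c=CAL[n];M=c["cam_to_world"] if n!="wrist" else T@c["mount"]
    p=(np.atleast_2d(P)-M[:3,3])@M[:3,:3];K=c["intrinsics"]
    q=np.c_[p[:,0],-p[:,1],-p[:,2]]
    if n=="wrist":
        r=np.linalg.norm(q[:,:2],axis=1);th=np.arctan2(r,q[:,2]);xy=q[:,:2]/r[:,None]*th[:,None]
    else: xy=q[:,:2]/q[:,2:]
    return xy*[K[0,0],K[1,1]]+K[:2,2]
def tool(s=None):
    s=s or robot.observe();T=np.eye(4);T[:3,:3]=R.from_euler("xyz",s["tool_rot"]).as_matrix();T[:3,3]=s["tool_pos"];return T
def place(q,P):
    P=np.atleast_2d(P)/1000.;c,s=np.cos(q[2]),np.sin(q[2])
    return np.c_[q[0]+c*P[:,0]-s*P[:,1],q[1]+s*P[:,0]+c*P[:,1],P[:,2]]
def fit(obs,q0,T=None):
    """obs: list of (cam, P mm, pixel)"""
    f=lambda q:np.concatenate([(proj(n,place(q,P),T)[0]-px) for n,P,px in obs])
    r=least_squares(f,q0,loss="soft_l1",f_scale=1.5);return r.x,f(r.x).reshape(-1,2).round(1)
E
python3 - <<'E'
from h import *
A=lambda P,u,v:("scene",P,(240+u/5,222+v/5))
B=lambda P,u,v:("side",P,(220+u/4,180+v/4))
q,r=fit([B((-220,67,35),505,545),B((-220,45,35),510,517),B((50,-50,35),133,345),B((72,-50,35),105,341),B((72,67,35),33,455),
 B((0,-170,75),268,200),A((-220,45,35),583,25),A((-220,67,35),622,18),A((50,-50,35),548,366),A((72,-50,35),556,400),A((72,-50,0),557,435),A((0,-170,75),293,277)],[.55,-.1,0])
print(q,r.tolist())
gr=lambda a:(130*np.cos(a),-170+130*np.sin(a))
a=-np.radians(135);g=place(q,[(*gr(a),158),(*gr(a),102)])
print("grip",g,(proj("scene",g)-[240,222])*5,"meas 75,60/80,155",(proj("side",g)-[220,180])*4,"meas 441,40/115")
m,r=fit([A((-50,-45,60),380,78),A((-50,45,60),537,64),A((50,45,60),567,182),A((50,-45,60),398,193),A((50,45,0),563,255),
 B((50,-45,60),340,303),B((-50,-45,60),483,340),B((-50,45,60),437,415),B((50,45,60),283,383),B((-50,45,0),437,490),B((50,45,0),285,455)],[.5,-.1,0])
print(m,r.tolist())
c,s=np.cos(q[2]),np.sin(q[2]);d=m[:2]-q[:2];print("mould in clamp",c*d[0]+s*d[1],-s*d[0]+c*d[1],m[2]-q[2])
print("jar, cup px->", place(q,[(0,0,60),(-220,45,35),(0,-57,30),(0,-170,102)]))
E
```

```text
[ 0.61426658  0.11042221 -0.011477  ] [[-0.9, -0.1], [0.2, 0.7], [-0.6, -0.0], [-1.7, -0.4], [-2.7, -0.5], [-0.5, 0.7], [-0.7, -1.5], [-1.2, -1.1], [-0.6, -1.8], [0.1, -2.8], [-0.4, 0.2], [-0.4, -1.2]]
grip [[ 0.51934272 -0.15042944  0.158     ]
 [ 0.51934272 -0.15042944  0.102     ]] [[ 71.82031151  58.87485373]
 [ 79.49483621 144.39181397]] meas 75,60/80,155 [[439.7461433   44.51119499]
 [439.36912118 117.49425826]] meas 441,40/115
[ 0.49798841  0.06212827 -0.09673562] [[-1.8, -1.6], [-1.2, -1.8], [-0.5, -2.6], [-0.1, -1.5], [-0.3, -0.3], [-1.2, -0.8], [0.6, -1.6], [-0.8, 1.1], [-1.5, -0.3], [-0.8, 2.0], [-1.1, 1.2]]
mould in clamp -0.11571625011107348 -0.04962524727918831 -0.0852586183750092
jar, cup px-> [[ 0.61426658  0.11042221  0.06      ]
 [ 0.39479752  0.15794413  0.035     ]
 [ 0.6136124   0.05342596  0.03      ]
 [ 0.61231553 -0.0595666   0.102     ]]
```

```bash
cat >> h.py <<'E'
Q=np.array([ 0.61426658,0.11042221,-0.011477])
def ray(n,uv,z):
    c=CAL[n];M=c["cam_to_world"];K=c["intrinsics"]
    d=M[:3,:3]@np.array([(uv[0]-K[0,2])/K[0,0],-(uv[1]-K[1,2])/K[1,1],-1]);return M[:3,3]+d*(z-M[2,3])/d[2]
def goal(xyz,jaw,q=None):
    """shift+twist in tool axes; tool x down, tool z at clamp-frame angle jaw (mod pi); xyz mm in clamp frame"""
    q=Q if q is None else q;T=tool();p=place(q,xyz)[0];best=None
    for k in(0,np.pi):
        a=jaw+k+q[2];x=np.array([0,0,-1.]);z=np.array([np.cos(a),np.sin(a),0])
        G=np.c_[x,np.cross(z,x),z];w=R.from_matrix(T[:3,:3].T@G).as_rotvec()
        if best is None or np.linalg.norm(w)<np.linalg.norm(best): best=w
    print("shift",(T[:3,:3].T@(p-T[:3,3])).round(4),"twist",best.round(4))
def inclamp(p,q=None):
    q=Q if q is None else q;c,s=np.cos(q[2]),np.sin(q[2]);d=np.asarray(p)[:2]-q[:2]
    return (np.array([c*d[0]+s*d[1],-s*d[0]+c*d[1],p[2]])*1000).round(1)
E
python3 - <<'E'
from h import *
print("blue",ray("scene",(289,248),0),ray("scene",(270,235),0),ray("scene",(315,236),0),ray("side",(371,289),0),ray("side",(406,286),0))
print("cup",ray("scene",(209,268),0))
print(tool().round(3))
goal((-116,-135,200),0)
E
```

```text
blue [ 0.40549627 -0.04346382  0.        ] [ 0.33254295 -0.08535593  0.        ] [0.36979746 0.04161043 0.        ] [3.66239631e-01 2.69586823e-02 1.11022302e-16] [ 2.84689721e-01 -7.76460525e-03  1.11022302e-16]
cup [ 0.43647282 -0.27435621  0.        ]
[[-0.     0.906  0.423  0.222]
 [ 0.001  0.423 -0.906 -0.475]
 [-1.     0.    -0.001  0.251]
 [ 0.     0.     0.     1.   ]]
shift [ 0.0516  0.4402 -0.2934] twist [-1.1225e+00 -1.1000e-03 -9.0000e-04]
```

```bash
python3 -m creep '[{"translation":[0,0.2,-0.14],"twist":[-0.55,0,0],"hand":45},{"translation":[0,0.2,-0.14],"twist":[-0.55,0,0],"hand":45},{"translation":[0,0.2,-0.14],"twist":[-0.55,0,0],"hand":45},{"translation":[0,0.2,-0.14],"twist":[-0.55,0,0],"hand":45},{"translation":[0,0.2,-0.14],"twist":[-0.55,0,0],"hand":45}]' 20
python3 - <<'E'
from h import *
goal((-116,-135,200),0)
E
```

```text
time: 0.6
tool_pos: [0.3445, -0.2617, 0.2512]
tool_rot: [2.484, 1.569, 1.903]
contact_force: [-0.5, -0.6, 0.3]
opening: 0.0565
shift [ 0.0515  0.2828 -0.0036] twist [-0.5696 -0.0012 -0.0016]
```

```bash
python3 -m creep '[{"translation":[0,0.28,-0.004],"twist":[-0.57,0,0],"hand":45},{"translation":[0,0.28,-0.004],"twist":[-0.57,0,0],"hand":45},{"translation":[0,0.28,-0.004],"twist":[-0.57,0,0],"hand":45},{"translation":[0,0.28,-0.004],"twist":[-0.57,0,0],"hand":45},{"translation":[0,0.28,-0.004],"twist":[-0.57,0,0],"hand":45}]'
python3 -m creep '[{"translation":[0,0.03,0],"twist":[0,0,0],"hand":45},{"translation":[0,0.03,0],"twist":[0,0,0],"hand":45}]'
python3 - <<'E'
from h import *
import cv2
T=tool();im=robot.read_camera("wrist");np.save("T1.npy",T)
cv2.imwrite("pics/w1.png",im);print(T.round(3),inclamp(T[:3,3]))
goal((-116,-135,200),0)
print("pred clamp corners px",proj("wrist",place(Q,[(-220,45,35),(50,45,35),(50,-50,35),(0,-170,102)]),T).round(0))
print("mould",proj("wrist",place([.498,.0621,-.0967],[(-50,-45,60),(-50,45,60),(50,45,60),(50,-45,60)]),T).round(0))
E
```

```text
time: 1.1
tool_pos: [0.4782, -0.0506, 0.2514]
tool_rot: [2.043, 1.569, 2.036]
contact_force: [0.5, -0.3, 0.7]
opening: 0.0413
time: 1.3
tool_pos: [0.4784, -0.0171, 0.2509]
tool_rot: [2.215, 1.567, 2.213]
contact_force: [-0.1, -1.0, 0.2]
opening: 0.0412
[[-0.002  0.003  1.     0.478]
 [ 0.003  1.    -0.003 -0.017]
 [-1.     0.003 -0.002  0.251]
 [ 0.     0.     0.     1.   ]] [-134.4 -129.1  250.9]
shift [ 0.0509 -0.0043  0.0186] twist [ 0.0078 -0.0021 -0.0019]
pred clamp corners px [[233.  40.]
 [506.  54.]
 [506. 145.]
 [478. 283.]]
mould [[282. 180.]
 [291.  78.]
 [406.  90.]
 [395. 191.]]
```

View pics/w1.png

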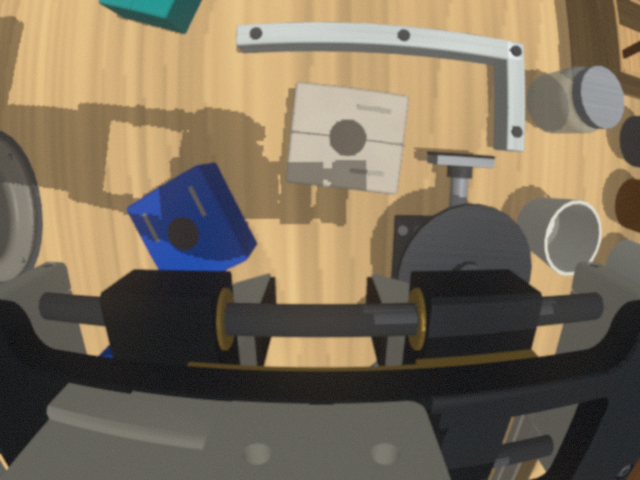

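The wrist view shows the mould's top corners at (297,83), (407,95), (398,193), (288,180). The fence's inner edge runs from (238,46) to the corner at (497,61), and the end stop's tip is at (500,150)/(524,151). There's free bench in front of the mould's -y face. I'll refine both poses with these.

Run:
```python
from h import *
T=np.load("T1.npy");W=lambda P,u,v:("wrist",P,(u,v))
m,r=fit([W((-50,45,60),297,83),W((50,45,60),407,95),W((50,-45,60),398,193),W((-50,-45,60),288,180)],[.5,.06,-.09],T);print(m,r.tolist())
q,r=fit([W((-220,67,35),238,27),W((-220,45,35),238,46),W((50,45,35),497,61),W((50,-50,35),500,150),W((72,-50,35),524,151),W((72,67,35),522,43)],Q,T);print(q,r.tolist())
print("mould in clamp (wrist only)",inclamp([*m[:2],0],q),m[2]-q[2])
goal((-120,-135,66),0)
```

```text
[ 0.50198184  0.05964802 -0.1027837 ] [[-1.1, -3.0], [3.6, -1.2], [1.0, 1.3], [-2.1, 2.3]]
[ 0.61443581  0.10480289 -0.00512252] [[-4.9, -1.5], [-5.6, 0.5], [8.8, -1.7], [5.8, 0.6], [-0.2, 1.3], [0.9, -0.1]]
mould in clamp (wrist only) [-112.2  -45.7    0. ] -0.09766118624339808
shift [ 0.1849 -0.0045  0.0149] twist [ 0.0078 -0.0021 -0.0019]
```

```bash
python3 -m creep '[{"translation":[0.05,-0.004,0.015],"twist":[0.008,-0.002,-0.002],"hand":45},{"translation":[0.1,-0.004,0.015],"twist":[0.008,-0.002,-0.002],"hand":45},{"translation":[0.15,-0.004,0.015],"twist":[0.008,-0.002,-0.002],"hand":45},{"translation":[0.185,-0.004,0.015],"twist":[0.008,-0.002,-0.002],"hand":45},{"translation":[0.185,-0.004,0.015],"twist":[0.008,-0.002,-0.002],"hand":45}]'
python3 - <<'E'
from h import *
print(inclamp(robot.observe()["tool_pos"]));goal((-117,-56,66),0)
E
```

```text
time: 1.85
tool_pos: [0.4893, -0.0234, 0.0617]
tool_rot: [2.99, 1.56, 2.977]
contact_force: [-0.6, -0.0, 0.5]
opening: 0.0409
[-123.5 -135.2   61.7]
shift [-0.0042  0.0793  0.0063] twist [-0.0018 -0.0103 -0.0016]
```

```bash
python3 -m creep '[{"translation":[-0.002,0.015,0.006],"twist":[0,-0.01,0],"hand":45},{"translation":[-0.003,0.025,0.006],"twist":[0,-0.01,0],"hand":45},{"translation":[-0.003,0.033,0.006],"twist":[0,-0.01,0],"hand":45},{"translation":[-0.003,0.041,0.006],"twist":[0,-0.01,0],"hand":45},{"translation":[-0.003,0.049,0.006],"twist":[0,-0.01,0],"hand":45}]'
python3 -m creep '[{"translation":[0,0.008,0],"twist":[0,0,0],"hand":45},{"translation":[0,0.015,0],"twist":[0,0,0],"hand":45},{"translation":[0,0.02,0],"twist":[0,0,0],"hand":45}]'
python3 - <<'E'
from h import *
import cv2
print(inclamp(robot.observe()["tool_pos"]));goal((-117,-56,66),0)
T=tool();np.save("T2.npy",T);cv2.imwrite("pics/w2.png",robot.read_camera("wrist"))
E
```

```text
time: 2.35
tool_pos: [0.4976, 0.0254, 0.0669]
tool_rot: [-0.083, 1.566, -0.095]
contact_force: [-0.2, -6.9, 5.3]
opening: 0.0415
time: 2.65
tool_pos: [0.4981, 0.0458, 0.0677]
tool_rot: [-0.207, 1.565, -0.218]
contact_force: [-0.6, -6.4, 3.7]
opening: 0.041
[-115.4  -65.9   67.7]
shift [ 0.0017  0.0099 -0.0016] twist [0.0008 0.006  0.0013]
```

View pics/w2.png

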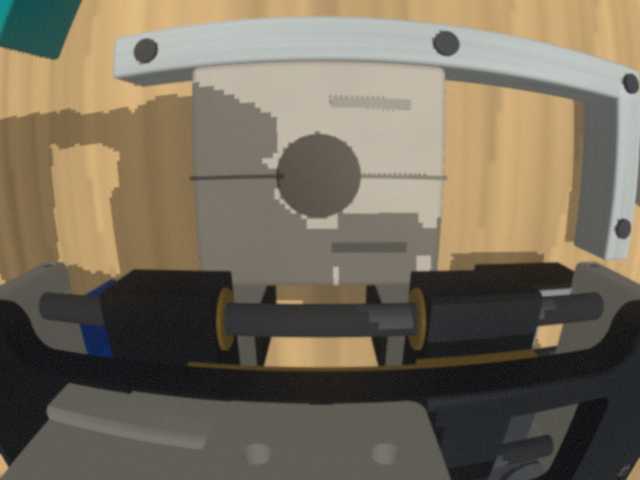

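The mould is now square to the fungers, with its far top edge (y≈68) close to the fence. I'll go on in small steps until the force rises.

```bash
python3 -m creep '[{"translation":[0,0.004,0],"twist":[0,0.006,0],"hand":45},{"translation":[0,0.007,0],"twist":[0,0.006,0],"hand":45},{"translation":[0,0.010,0],"twist":[0,0.006,0],"hand":45}]'
python3 -m creep '[{"translation":[0,0.002,0],"twist":[0,0,0],"hand":45},{"translation":[0,0.004,0],"twist":[0,0,0],"hand":45}]'
python3 - <<'E'
from h import *
print(inclamp(robot.observe()["tool_pos"]),robot.observe()["contact_force"])
E
```

```text
time: 3.0
tool_pos: [0.4984, 0.052, 0.0682]
tool_rot: [-1.598, 1.562, -1.606]
contact_force: [-4.2, -45.2, 8.3]
opening: 0.0415
time: 3.2
tool_pos: [0.4985, 0.052, 0.0685]
tool_rot: [-1.632, 1.555, -1.638]
contact_force: [-2.7, -35.4, 4.8]
opening: 0.0415
[-115.1  -59.7   68.5] [ -2.69388453 -35.42770987   4.76377872]
```

```bash
sed -i 's/^Q=.*/Q=np.array([0.6143,0.1070,-0.009])/' h.py; python3 -m creep '[{"translation":[0,-0.015,0],"twist":[0,0,0],"hand":45},{"translation":[-0.05,-0.02,0],"twist":[0,0,0],"hand":45},{"translation":[-0.08,-0.02,-0.02],"twist":[0.1,0,0],"hand":45},{"translation":[-0.08,0.01,-0.05],"twist":[0.25,0,0],"hand":45},{"translation":[-0.08,0.04,-0.075],"twist":[0.4,0,0],"hand":45}]'
python3 - <<'E'
from h import *
s=robot.observe();print(inclamp(s["tool_pos"]),s["contact_force"],s["qpos"][5]);goal((-195,0,145),-np.pi/2)
print(ray("scene",(360,222),0),ray("scene",(412,200),0))
E
```

```text
time: 3.7
tool_pos: [0.423, 0.0944, 0.149]
tool_rot: [-1.111, 1.557, -1.526]
contact_force: [0.3, 0.0, 0.4]
opening: 0.0413
[-191.2  -14.3  149. ] [0.27197843 0.04183407 0.37563468] 0.4774627221436959
shift [ 0.0038  0.0117 -0.0091] twist [1.1652 0.013  0.0076]
[0.33679353 0.18914323 0.        ] [0.26620412 0.38204693 0.        ]
```

```bash
python3 -m creep '[{"translation":[0,0.012,-0.01],"twist":[0.7,0.006,0.004],"hand":45},{"translation":[0,0.012,-0.01],"twist":[0.7,0.006,0.004],"hand":45},{"translation":[0,0.012,-0.01],"twist":[0.7,0.006,0.004],"hand":45},{"translation":[0,0.012,-0.01],"twist":[0.7,0.006,0.004],"hand":45},{"translation":[0,0.012,-0.01],"twist":[0.7,0.006,0.004],"hand":45}]'
python3 - <<'E'
from h import *
goal((-197,-1,66),-np.pi/2)
E
```

```text
time: 4.2
tool_pos: [0.4184, 0.1102, 0.1489]
tool_rot: [-0.628, 1.564, -1.748]
contact_force: [-0.5, -0.7, -1.0]
opening: 0.041
shift [ 0.0829 -0.0017  0.0013] twist [0.4598 0.006  0.0025]
```

```bash
python3 -m creep '[{"translation":[0,-0.002,0.001],"twist":[0.46,0.006,0.003],"hand":45},{"translation":[0.01,-0.002,0.001],"twist":[0.46,0.006,0.003],"hand":45},{"translation":[0.04,-0.002,0.001],"twist":[0.46,0.006,0.003],"hand":45},{"translation":[0.083,-0.002,0.001],"twist":[0.46,0.006,0.003],"hand":45},{"translation":[0.083,-0.002,0.001],"twist":[0.46,0.006,0.003],"hand":45}]'
python3 - <<'E'
from h import *
print(inclamp(robot.observe()["tool_pos"]));goal((-60,-1,66),-np.pi/2)
E
```

```text
time: 4.7
tool_pos: [0.4135, 0.1081, 0.0623]
tool_rot: [-1.561, 1.561, 3.142]
contact_force: [0.7, 0.2, 0.1]
opening: 0.0413
[-200.8   -0.7   62.3]
shift [-0.005   0.1408  0.0003] twist [-0.0004  0.0001  0.0095]
```

```bash
python3 -m creep '[{"translation":[-0.004,0.015,0],"twist":[0,0,0.009],"hand":45},{"translation":[-0.005,0.027,0],"twist":[0,0,0.009],"hand":45},{"translation":[-0.005,0.037,0],"twist":[0,0,0.009],"hand":45},{"translation":[-0.005,0.047,0],"twist":[0,0,0.009],"hand":45},{"translation":[-0.005,0.057,0],"twist":[0,0,0.009],"hand":45}]'
python3 -m creep '[{"translation":[0,0.011,0],"twist":[0,0,0],"hand":45},{"translation":[0,0.022,0],"twist":[0,0,0],"hand":45},{"translation":[0,0.033,0],"twist":[0,0,0],"hand":45},{"translation":[0,0.044,0],"twist":[0,0,0],"hand":45},{"translation":[0,0.055,0],"twist":[0,0,0],"hand":45}]'
python3 - <<'E'
from h import *
print(inclamp(robot.observe()["tool_pos"]));goal((-60,-1,66),-np.pi/2)
E
```

```text
time: 5.2
tool_pos: [0.469, 0.1079, 0.068]
tool_rot: [-1.593, 1.566, 3.11]
contact_force: [-8.3, 0.4, 7.1]
opening: 0.0414
time: 5.7
tool_pos: [0.5243, 0.1076, 0.0681]
tool_rot: [-1.608, 1.565, 3.096]
contact_force: [-7.4, -0.7, 2.7]
opening: 0.0413
[-90.   -0.2  68.1]
shift [0.0019 0.0301 0.0008] twist [ 0.0006 -0.0002  0.006 ]
```

```bash
python3 -m creep '[{"translation":[0,0.009,0],"twist":[0,0,0.004],"hand":45},{"translation":[0,0.017,0],"twist":[0,0,0.004],"hand":45},{"translation":[0,0.022,0],"twist":[0,0,0.004],"hand":45},{"translation":[0,0.027,0],"twist":[0,0,0.004],"hand":45},{"translation":[0,0.031,0],"twist":[0,0,0.004],"hand":45}]'
python3 - <<'E'
from h import *
import cv2
print(inclamp(robot.observe()["tool_pos"]));goal((-60,-1,66),-np.pi/2)
np.save("T3.npy",tool());cv2.imwrite("pics/w3.png",robot.read_camera("wrist"))
E
```

```text
time: 6.2
tool_pos: [0.5552, 0.1074, 0.068]
tool_rot: [-1.643, 1.568, 3.061]
contact_force: [-5.5, 0.6, 2.5]
opening: 0.0416
[-59.1  -0.1  68. ]
shift [ 0.002  -0.0009  0.0009] twist [ 0.0007 -0.0002  0.0029]
```

View pics/w3.png

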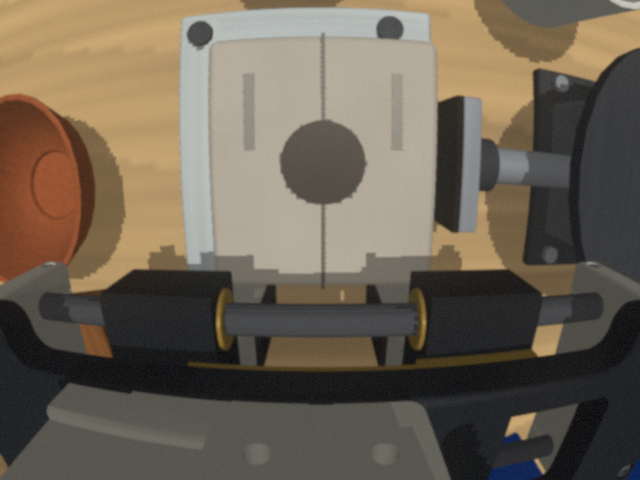

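The mould lies along the fence at left (top edge x≈212) with its leading edge (y≈38) just short of the end stop, and the pad clears it at right. I'll push on until the force rises.

```bash
python3 -m creep '[{"translation":[0,0.004,0],"twist":[0,0,0.003],"hand":45},{"translation":[0,0.008,0],"twist":[0,0,0.003],"hand":45}]'
python3 -m creep '[{"translation":[0,0.003,0],"twist":[0,0,0],"hand":45},{"translation":[0,0.005,0],"twist":[0,0,0],"hand":45}]'
python3 - <<'E'
from h import *
print(inclamp(robot.observe()["tool_pos"]))
E
```

```text
time: 6.45
tool_pos: [0.5559, 0.1075, 0.068]
tool_rot: [-1.542, 1.552, -3.121]
contact_force: [-40.5, -1.1, 31.6]
opening: 0.0417
time: 6.65
tool_pos: [0.5559, 0.1075, 0.0681]
tool_rot: [-1.532, 1.54, -3.111]
contact_force: [-25.7, -0.0, 19.8]
opening: 0.0409
[-58.4  -0.   68.1]
```

```bash
python3 -m creep '[{"translation":[0,-0.02,0],"twist":[0,0,0.02],"hand":45},{"translation":[-0.04,-0.03,0],"twist":[0,0,0.02],"hand":45},{"translation":[-0.09,-0.03,0.02],"twist":[-0.1,0,0.03],"hand":60},{"translation":[-0.11,0.0,0.06],"twist":[-0.25,0,0.03],"hand":76},{"translation":[-0.11,0.04,0.09],"twist":[-0.4,0,0.03],"hand":76}]'
python3 - <<'E'
from h import *
s=robot.observe();print(inclamp(s["tool_pos"]));goal((0,-82,170),0)
print("cup rim center",inclamp(ray("scene",(324,302),.07)))
E
```

```text
time: 7.15
tool_pos: [0.5971, 0.0199, 0.1826]
tool_rot: [1.531, 1.56, 0.361]
contact_force: [1.1, 0.1, 0.2]
opening: 0.0604
[-16.4 -87.3 182.6]
shift [0.0127 0.017  0.0017] twist [-1.1619  0.0064 -0.009 ]
cup rim center [ 100.1 -124.2   70. ]
```

```bash
python3 -m creep '[{"translation":[0,0.017,0],"twist":[-0.7,0.003,-0.005],"hand":76},{"translation":[0,0.017,0],"twist":[-0.7,0.003,-0.005],"hand":76},{"translation":[0,0.017,0],"twist":[-0.7,0.003,-0.005],"hand":76},{"translation":[0,0.017,0],"twist":[-0.7,0.003,-0.005],"hand":76},{"translation":[0,0.017,0],"twist":[-0.7,0.003,-0.005],"hand":76}]'
python3 - <<'E'
from h import *
goal((0,-82,170),0)
E
```

```text
time: 7.65
tool_pos: [0.6142, 0.0262, 0.1835]
tool_rot: [0.736, 1.563, 0.27]
contact_force: [-0.3, -0.2, 0.2]
opening: 0.0697
shift [ 0.0135 -0.0014 -0.0001] twist [-0.4564  0.007  -0.0039]
```

Rotate the rest, take a picture from above, then descend.

```bash
python3 -m creep '[{"translation":[0,-0.001,0],"twist":[-0.456,0.007,-0.004],"hand":76},{"translation":[0,-0.001,0],"twist":[-0.456,0.007,-0.004],"hand":76},{"translation":[0,-0.001,0],"twist":[-0.456,0.007,-0.004],"hand":76},{"translation":[0,-0.001,0],"twist":[-0.456,0.007,-0.004],"hand":76}]'
python3 - <<'E'
from h import *
import cv2
np.save("T4.npy",tool());cv2.imwrite("pics/w4.png",robot.read_camera("wrist"))
print(inclamp(tool()[:3,3]),robot.observe()["opening"]);goal((0,-82,66),0)
E
```

```text
time: 8.05
tool_pos: [0.6149, 0.0251, 0.1843]
tool_rot: [-0.129, 1.568, -0.136]
contact_force: [-0.2, 0.2, -0.3]
opening: 0.0699
[  1.1 -81.8 184.1] 0.06980633139508871
shift [ 1.181e-01 -1.000e-04 -1.400e-03] twist [-0.0022  0.0027  0.0003]
```

View pics/w4.png

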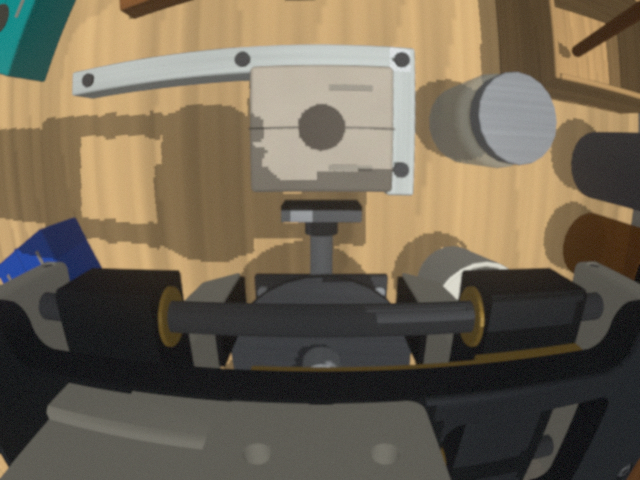

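The mould sits in the corner (top face 250-393 × 66-190), the pad at (321,210) is free, and the fingers straddle it. I'll descend and press it gently to the fence.

```bash
python3 -m creep '[{"translation":[0.045,0,-0.001],"twist":[0,0.003,0],"hand":76},{"translation":[0.09,0,-0.001],"twist":[0,0.003,0],"hand":76},{"translation":[0.116,0,-0.001],"twist":[0,0.003,0],"hand":76},{"translation":[0.116,0.008,-0.001],"twist":[0,0.003,0],"hand":76},{"translation":[0.116,0.016,-0.001],"twist":[0,0.003,0],"hand":76}]'
python3 -m creep '[{"translation":[0,0.004,0],"twist":[0,0,0],"hand":76},{"translation":[0,0.008,0],"twist":[0,0,0],"hand":76}]'
python3 - <<'E'
from h import *
s=robot.observe();print(inclamp(s["tool_pos"]),s["torque"]);goal((0,-57,66),0)
E
```

```text
time: 8.6
tool_pos: [0.615, 0.0416, 0.0689]
tool_rot: [-0.214, 1.57, -0.228]
contact_force: [0.1, -0.2, 0.1]
opening: 0.0695
time: 8.8
tool_pos: [0.6166, 0.0503, 0.0712]
tool_rot: [-0.113, 1.565, -0.126]
contact_force: [0.2, -9.8, 4.3]
opening: 0.0698
[  2.8 -56.7  71.2] [-1.89755204  0.03142504  0.46016665]
shift [ 0.0052 -0.0003 -0.0028] twist [-0.0046  0.0053  0.0006]
```

```bash
python3 -m creep '[{"translation":[0.002,0.003,-0.001],"twist":[0,0.003,0],"hand":76},{"translation":[0.002,0.005,-0.001],"twist":[0,0.003,0],"hand":76},{"translation":[0.002,0.006,-0.001],"twist":[0,0.003,0],"hand":76}]'
python3 - <<'E'
from h import *
s=robot.observe();print(inclamp(s["tool_pos"]),s["torque"],s["contact_force"])
E
```

```text
time: 9.1
tool_pos: [0.6167, 0.0507, 0.0714]
tool_rot: [-1.1, 1.56, -1.112]
contact_force: [-2.4, -25.9, 5.1]
opening: 0.0703
[  2.9 -56.2  71.4] [-4.48857821  0.36328401  0.62234307] [ -2.36104683 -25.90881943   5.05271932]
```

```bash
python3 -m creep '[{"translation":[0,-0.018,0],"twist":[0,0,0],"hand":76},{"translation":[-0.045,-0.02,0],"twist":[0,0,0],"hand":76},{"translation":[-0.09,-0.02,0],"twist":[0,0,0],"hand":80},{"translation":[-0.14,-0.02,0],"twist":[0,0,0],"hand":100},{"translation":[-0.18,-0.05,-0.02],"twist":[0.1,0,0],"hand":100}]'
python3 - <<'E'
from h import *
s=robot.observe();print(inclamp(s["tool_pos"]));goal((-145,-315,240),-np.pi/4)
E
```

```text
time: 9.6
tool_pos: [0.5984, 0.007, 0.2536]
tool_rot: [-0.571, 1.555, -0.681]
contact_force: [1.0, -0.8, -0.6]
opening: 0.0847
[ -15.  -100.2  253.6]
shift [ 0.014  -0.2267 -0.1078] twist [0.6843 0.0153 0.0036]
```

```bash
python3 -m creep '[{"translation":[0,-0.227,-0.108],"twist":[0.684,0.015,0.004],"hand":100},{"translation":[0,-0.227,-0.108],"twist":[0.684,0.015,0.004],"hand":100},{"translation":[0,-0.227,-0.108],"twist":[0.684,0.015,0.004],"hand":100},{"translation":[0,-0.227,-0.108],"twist":[0.684,0.015,0.004],"hand":100},{"translation":[0.005,-0.227,-0.108],"twist":[0.684,0.015,0.004],"hand":100}]'
python3 -m creep '[{"translation":[0,0,0],"twist":[0,0,0],"hand":100}]'
python3 - <<'E'
from h import *
import cv2
T=tool();np.save("T5.npy",T);im=robot.read_camera("wrist");cv2.imwrite("pics/w5.png",im)
print(inclamp(T[:3,3]));goal((-92,-262,141),-np.pi/4)
c=proj("wrist",place(Q,[(0,-170,80)]),T)[0];print(c)
x,y=(c-[110,90]).astype(int);x=max(x,0);y=max(y,0);cv2.imwrite("pics/w5c.png",cv2.resize(im[y:y+200,x:x+260],None,fx=3,fy=3,interpolation=cv2.INTER_CUBIC));print(x,y)
E
```

```text
time: 10.1
tool_pos: [0.4654, -0.2084, 0.2511]
tool_rot: [0.334, 1.566, -0.465]
contact_force: [-0.1, -0.4, 0.9]
opening: 0.0917
time: 10.2
tool_pos: [0.4629, -0.2124, 0.252]
tool_rot: [0.033, 1.565, -0.775]
contact_force: [0.2, 1.1, -0.9]
opening: 0.0918
[-148.5 -320.8  252. ]
shift [ 0.1118  0.079  -0.003 ] twist [-0.0106  0.0071 -0.0019]
[313.84479463 -18.10479626]
203 0
```

View pics/w5c.png

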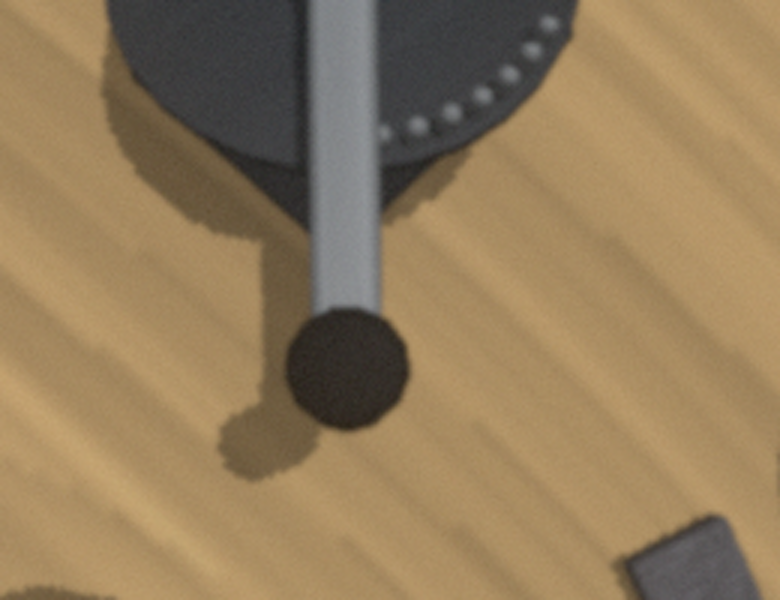

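The seven pins show at crop (385,133), (419,125), (453,113), (483,96), (510,74), (533,49) and (551,23). The grip top is at crop (348,369). From these I'll work out the quadrant angle.

Run:
```python
from h import *
T=np.load("T5.npy")
px=np.array([(385,133),(419,125),(453,113),(483,96),(510,74),(533,49),(551,23)])/3+[203,0]
gp=np.array([348,369])/3+[203,0]
rest=-3*np.pi/4+Q[2]
for z in(.078,.085,.092):
    def f(v):
        a=v[2]+.16*np.arange(7)
        P=np.c_[v[0]+.062*np.cos(a),v[1]+.062*np.sin(a),np.full(7,z)]
        g=[v[0]+.13*np.cos(v[3]),v[1]+.13*np.sin(v[3]),.158]
        return np.r_[(proj("wrist",P,T)-px).ravel(),proj("wrist",g,T)[0]-gp,(v[3]-rest)/.01]
    p=place(Q,[(0,-170,0)])[0]
    r=least_squares(f,[p[0],p[1],rest+.3,rest]);v=r.x
    print(z,v.round(4),"pivot guess",p[:2].round(4),"rest->4clicks",v[2]+3.5*.16-rest,v[2]+3.5*.16-v[3],"rms",np.sqrt(np.mean(r.fun**2)),"grip",v[0]+.13*np.cos(v[3]),v[1]+.13*np.sin(v[3]))
    # fix pivot
    r=least_squares(lambda w:f([p[0],p[1],w[0],w[1]]),[rest+.3,rest]);print("   fixed",r.x[0]+.56-rest,r.x[0]+.56-r.x[1],np.sqrt(np.mean(r.fun**2)))
```

```text
0.078 [ 0.615  -0.0634 -2.1609 -2.3618] pivot guess [ 0.6128 -0.063 ] rest->4clicks 0.764301340977346 0.7609105683701043 rms 1.1286557649740312 grip 0.5225942051619139 -0.15482444467775136
   fixed 0.7996644517288365 0.7842890224172745 1.4002481528647273
0.085 [ 0.6145 -0.0644 -2.1859 -2.3638] pivot guess [ 0.6128 -0.063 ] rest->4clicks 0.7392551205668489 0.7378443299412685 rms 0.4698980249704849 grip 0.5218797874675003 -0.1556087317375482
   fixed 0.7698745549651065 0.7544991258964546 1.1805963995999798
0.092 [ 0.6139 -0.0654 -2.21   -2.3657] pivot guess [ 0.6128 -0.063 ] rest->4clicks 0.7152106038653341 0.7156677872697497 rms 0.44506131959229706 grip 0.5211095836516535 -0.15643777984474821
   fixed 0.7412329808286775 0.7258575517497317 1.8959543872968596
```

```bash
cat >> h.py <<'E'
PIV=np.array([0.6142,-0.0640]);REST=-3*np.pi/4+Q[2]
def lever(a,z=.141,yaw=None):
    """shift/twist to put TCP on grip at lever angle a from rest, tool y pointing at pivot (or lag yaw)"""
    b=REST+a;p=np.r_[PIV+.13*np.array([np.cos(b),np.sin(b)]),z]
    T=tool();w=b+np.pi/2 if yaw is None else REST+yaw+np.pi/2
    x=np.array([0,0,-1.]);zz=np.array([np.cos(w),np.sin(w),0]);G=np.c_[x,np.cross(zz,x),zz]
    print(f"a={a:.2f} shift",(T[:3,:3].T@(p-T[:3,3])).round(4).tolist(),"twist",R.from_matrix(T[:3,:3].T@G).as_rotvec().round(3).tolist())
def angle(s=None):
    s=s or robot.observe();d=s["tool_pos"][:2]-PIV;b=np.arctan2(d[1],d[0]);F=s["contact_force"]
    t=np.array([-np.sin(b),np.cos(b)]);print("lever angle %.3f r %.4f z %.3f F tang %.1f rad %.1f z %.1f open %.4f"%(b-REST,np.hypot(*d),s["tool_pos"][2],F[:2]@t,F[:2]@d/np.hypot(*d),F[2],s["opening"]))
E
python3 -c "
from h import *
lever(0)"
```

```text
a=0.00 shift [0.1118, 0.0795, -0.0013] twist [-0.011, 0.007, -0.002]
```

```bash
python3 -m creep '[{"translation":[0,0.045,-0.001],"twist":[-0.011,0.007,0],"hand":100},{"translation":[0,0.08,-0.001],"twist":[-0.011,0.007,0],"hand":100},{"translation":[0.035,0.08,-0.001],"twist":[-0.011,0.007,0],"hand":100},{"translation":[0.075,0.08,-0.001],"twist":[-0.011,0.007,0],"hand":100},{"translation":[0.112,0.08,-0.001],"twist":[-0.011,0.007,0],"hand":100}]'
python3 - <<'E'
from h import *
import cv2
angle();lever(0)
E
```

```text
time: 10.75
tool_pos: [0.5232, -0.153, 0.1404]
tool_rot: [0.968, 1.567, 0.178]
contact_force: [-0.1, -0.1, -0.4]
opening: 0.0919
lever angle -0.003 r 0.1273 z 0.140 F tang 0.0 rad 0.2 z -0.4 open 0.0919
a=0.00 shift [-0.0006, -0.0027, 0.0003] twist [0.004, 0.002, -0.003]
```

Close on the grip.

```bash
python3 -m creep '[{"translation":[0,-0.003,0],"twist":[0,0,0],"hand":40},{"translation":[0,-0.003,0],"twist":[0,0,0],"hand":20},{"translation":[0,-0.003,0],"twist":[0,0,0],"hand":10},{"translation":[0,-0.003,0],"twist":[0,0,0],"hand":10},{"translation":[0,-0.003,0],"twist":[0,0,0],"hand":10}]' 35
python3 - <<'E'
from h import *
angle()
for a in(0,.1,.2):lever(a)
E
```

```text
time: 11.25
tool_pos: [0.5218, -0.1553, 0.142]
tool_rot: [0.71, 1.564, -0.081]
contact_force: [-0.1, -0.0, -0.3]
opening: 0.0565
lever angle 0.003 r 0.1299 z 0.142 F tang -0.1 rad 0.1 z -0.3 open 0.0565
a=0.00 shift [0.001, -0.0001, -0.0004] twist [0.004, 0.005, -0.004]
a=0.10 shift [0.0011, 0.0005, 0.0126] twist [-0.096, 0.005, -0.004]
a=0.20 shift [0.0011, 0.0024, 0.0254] twist [-0.196, 0.005, -0.004]
```

```bash
python3 -m creep '[{"translation":[0,0,0],"twist":[0,0,0],"hand":10},{"translation":[0,0,0],"twist":[0,0,0],"hand":10},{"translation":[0,0,0],"twist":[0,0,0],"hand":10},{"translation":[0,0,0],"twist":[0,0,0],"hand":10},{"translation":[0,0,0],"twist":[0,0,0],"hand":10}]' 35
python3 - <<'E'
from h import *
angle();print(robot.observe()["torque"])
for a in(0,.1):lever(a)
E
```

```text
time: 11.75
tool_pos: [0.5216, -0.1553, 0.142]
tool_rot: [0.752, 1.565, -0.038]
contact_force: [-1.3, -0.3, 2.2]
opening: 0.0256
lever angle 0.002 r 0.1300 z 0.142 F tang -0.7 rad 1.1 z 2.2 open 0.0256
[ 0.22909964  0.30222303 -0.02287222]
a=0.00 shift [0.001, 0.0, -0.0002] twist [0.003, 0.004, -0.004]
a=0.10 shift [0.0011, 0.0006, 0.0128] twist [-0.097, 0.004, -0.004]
```

```bash
python3 -m creep '[{"translation":[0,0.0001,0.004],"twist":[-0.03,0,0],"hand":10},{"translation":[0,0.0003,0.008],"twist":[-0.06,0,0],"hand":10},{"translation":[0,0.0006,0.0125],"twist":[-0.095,0,0],"hand":10}]' >/dev/null
python3 -c "
from h import *
angle()"
for i in 1 2 3 4; do python3 -m creep '[{"translation":[0,0,0.0028],"twist":[-0.021,0,0],"hand":10}]' >/dev/null; python3 -c "
from h import *
angle()"; done
```

```text
lever angle 0.091 r 0.1300 z 0.142 F tang -8.2 rad 0.1 z 5.2 open 0.0251
lever angle 0.101 r 0.1300 z 0.142 F tang -10.4 rad 0.2 z 8.5 open 0.0252
lever angle 0.106 r 0.1297 z 0.142 F tang -12.1 rad -3.0 z 7.3 open 0.0257
lever angle 0.107 r 0.1294 z 0.142 F tang -12.5 rad -1.3 z 7.7 open 0.0255
lever angle 0.108 r 0.1292 z 0.142 F tang -12.1 rad 0.4 z 8.2 open 0.0251
```

```bash
python3 -c "
from h import *
for a in(.14,.17,.2,.24):lever(a)"
```

```text
a=0.14 shift [0.0006, -0.0011, 0.0041] twist [0.045, -0.019, -0.004]
a=0.17 shift [0.0005, -0.0012, 0.008] twist [0.015, -0.019, -0.004]
a=0.20 shift [0.0004, -0.0012, 0.0119] twist [-0.015, -0.019, -0.005]
a=0.24 shift [0.0003, -0.001, 0.0171] twist [-0.055, -0.019, -0.005]
```

```bash
python3 -m creep '[{"translation":[0,-0.001,0.005],"twist":[0.02,-0.01,0],"hand":10},{"translation":[0,-0.001,0.006],"twist":[0.02,-0.01,0],"hand":10}]' >/dev/null
python3 -c "
from h import *
angle()"
python3 -m creep '[{"translation":[0,0,0.005],"twist":[0,0,0],"hand":10},{"translation":[0,0,0.005],"twist":[0,0,0],"hand":10}]' >/dev/null
python3 -c "
from h import *
angle()
for a in(.2,.24,.28):lever(a)"
```

```text
lever angle 0.138 r 0.1296 z 0.142 F tang -9.3 rad 0.8 z 5.9 open 0.0255
lever angle 0.168 r 0.1299 z 0.142 F tang -6.0 rad 2.9 z 5.5 open 0.0255
a=0.20 shift [0.0007, -0.0, 0.0042] twist [-0.033, -0.016, -0.003]
a=0.24 shift [0.0006, 0.0003, 0.0094] twist [-0.073, -0.016, -0.003]
a=0.28 shift [0.0005, 0.0008, 0.0145] twist [-0.113, -0.016, -0.004]
```

```bash
for i in 1 2 3 4 5; do python3 -m creep '[{"translation":[0,0.0002,0.004],"twist":[-0.03,0,0],"hand":10}]' >/dev/null; python3 -c "
from h import *
angle()"; done; python3 -c "
from h import *
lever(.3)"
```

```text
lever angle 0.188 r 0.1299 z 0.142 F tang -6.2 rad -0.0 z 2.2 open 0.0256
lever angle 0.215 r 0.1299 z 0.142 F tang -3.5 rad 0.4 z 1.2 open 0.0257
lever angle 0.244 r 0.1299 z 0.142 F tang -5.6 rad 0.7 z 2.1 open 0.0255
lever angle 0.265 r 0.1299 z 0.142 F tang -12.0 rad 1.5 z 6.6 open 0.0258
lever angle 0.281 r 0.1297 z 0.142 F tang -8.6 rad 1.1 z 6.4 open 0.0259
a=0.30 shift [0.0006, -0.0004, 0.0025] twist [0.023, -0.028, -0.003]
```

```bash
python3 -m creep '[{"translation":[0,-0.0004,0.004],"twist":[0.01,-0.02,0],"hand":10}]' >/dev/null; for i in 1 2 3 4 5 6 7; do python3 -c "
from h import *
angle()"; python3 -m creep '[{"translation":[0,0.0001,0.004],"twist":[-0.025,0,0],"hand":10}]' >/dev/null;  done; python3 -c "
from h import *
angle();lever(.5)"
```

```text
lever angle 0.304 r 0.1299 z 0.142 F tang -8.5 rad 0.2 z 9.7 open 0.0259
lever angle 0.321 r 0.1299 z 0.142 F tang -7.7 rad 2.5 z 4.7 open 0.0260
lever angle 0.345 r 0.1299 z 0.142 F tang -4.9 rad 0.9 z 2.5 open 0.0256
lever angle 0.371 r 0.1299 z 0.142 F tang -4.1 rad 0.3 z 2.4 open 0.0257
lever angle 0.400 r 0.1299 z 0.142 F tang -5.4 rad 1.7 z 3.1 open 0.0254
lever angle 0.422 r 0.1299 z 0.142 F tang -12.3 rad 1.2 z 7.6 open 0.0257
lever angle 0.439 r 0.1299 z 0.142 F tang -10.8 rad 0.7 z 6.4 open 0.0260
lever angle 0.467 r 0.1299 z 0.142 F tang -3.5 rad 0.3 z 1.6 open 0.0258
a=0.50 shift [0.0006, -0.0001, 0.0043] twist [-0.003, -0.026, -0.004]
```

```bash
python3 -m creep '[{"translation":[0,-0.0001,0.004],"twist":[0,-0.02,0],"hand":10}]' >/dev/null; for i in 1 2 3 4 5 6 7; do python3 -c "
from h import *
angle()"; python3 -m creep '[{"translation":[0,0.0001,0.004],"twist":[-0.025,0,0],"hand":10}]' >/dev/null;  done; python3 -c "
from h import *
angle();lever(.68);lever(.7)"
```

```text
lever angle 0.496 r 0.1301 z 0.142 F tang -8.8 rad 0.0 z 7.7 open 0.0255
lever angle 0.518 r 0.1301 z 0.142 F tang -6.6 rad 0.7 z 4.1 open 0.0254
lever angle 0.544 r 0.1301 z 0.142 F tang -5.4 rad 0.1 z 2.6 open 0.0258
lever angle 0.570 r 0.1301 z 0.142 F tang -9.1 rad 0.7 z 4.7 open 0.0254
lever angle 0.588 r 0.1301 z 0.142 F tang -14.9 rad -0.3 z 10.2 open 0.0255
lever angle 0.602 r 0.1300 z 0.142 F tang -10.6 rad -0.6 z 6.6 open 0.0259
lever angle 0.630 r 0.1300 z 0.142 F tang -3.9 rad 0.2 z 0.9 open 0.0257
lever angle 0.659 r 0.1301 z 0.142 F tang -5.6 rad -0.3 z 3.1 open 0.0256
a=0.68 shift [0.0007, 0.0001, 0.0027] twist [0.002, -0.025, -0.007]
a=0.70 shift [0.0006, 0.0001, 0.0053] twist [-0.018, -0.025, -0.008]
```

Four force peaks counted, at about 0.11, 0.27, 0.43 and 0.59 rad, and the fourth drop passed near 0.62. I'll settle midway, at about 0.70.

```bash
python3 -m creep '[{"translation":[0,0.0001,0.003],"twist":[-0.01,-0.01,0],"hand":10},{"translation":[0,0.0001,0.006],"twist":[-0.015,-0.01,0],"hand":10},{"translation":[0,0.0001,0.006],"twist":[-0.015,-0.01,0],"hand":10},{"translation":[0,0.0001,0.006],"twist":[-0.015,-0.01,0],"hand":10}]' 45
python3 -c "
from h import *
angle();lever(.71)
import cv2
T=tool();im=robot.read_camera('wrist');np.save('T6.npy',T);s=robot.read_camera('scene')[215:335,240:400];d=robot.read_camera('side')[180:330,220:360]
c=np.zeros((600,800,3),np.uint8);c[:360,:480]=cv2.resize(im,(480,360));c[360:600,:320]=cv2.resize(s,(320,240));c[180:600,408:800]=np.where(1,cv2.resize(d,(392,420)),0);c[:360,:408]=cv2.resize(im,(480,360))[:,:408]
cv2.imwrite('pics/c6.png',c)"
```

```text
time: 15.35
tool_pos: [0.6023, -0.1936, 0.1418]
tool_rot: [2.711, 1.553, 2.615]
contact_force: [-6.2, -0.3, 3.5]
opening: 0.0251
lever angle 0.703 r 0.1301 z 0.142 F tang -6.1 rad 0.9 z 3.5 open 0.0251
a=0.71 shift [0.0007, 0.0001, 0.0009] twist [-0.011, -0.016, -0.008]
```

View pics/c6.png

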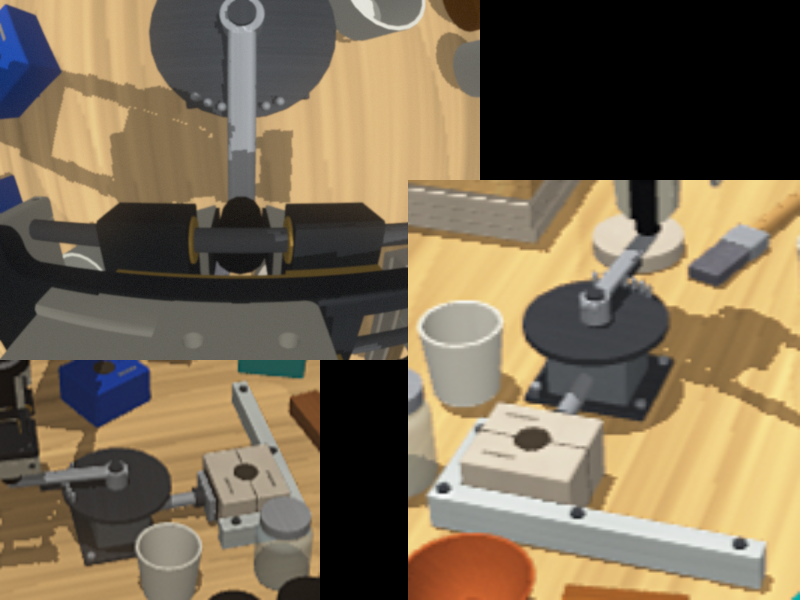

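The mould is seated in the corner with the pad against it. One last zoom to check the bar between the pins.

```bash
python3 -c "
import cv2
from h import *
im=robot.read_camera('wrist')[90:170,230:400];cv2.imwrite('pics/z7.png',cv2.resize(im,None,fx=4.5,fy=4.5,interpolation=cv2.INTER_CUBIC));angle()"
```

```text
lever angle 0.703 r 0.1301 z 0.142 F tang -5.9 rad 0.7 z 3.2 open 0.0255
```

View pics/z7.png

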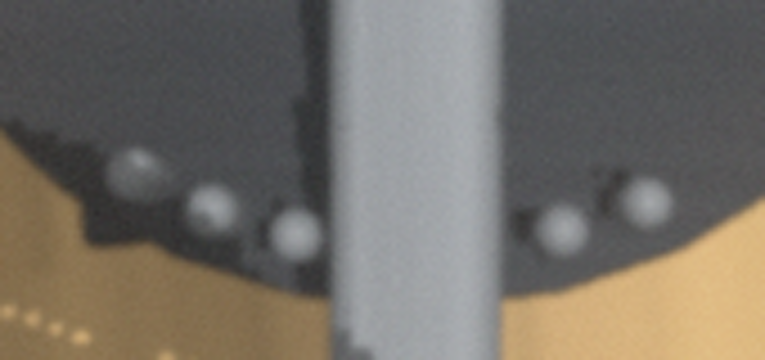

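Three pins show left of the bar and two right, so pins 4 and 5 are hidden beneath it and straddle its centre: four clicks, held steady. Handing in.

```bash
python3 -c "
from h import *
angle();print(robot.hand_in());angle()"
```

```text
lever angle 0.703 r 0.1301 z 0.142 F tang -5.9 rad 0.7 z 3.2 open 0.0255
the job is handed in; nothing more can be done
None
the job is handed in; nothing more can be done
```

The job is handed in, at about 15.5 s on the robot's clock. The mould sits against the fence and the end stop, and the lever is held at the fourth click with the pad pressing on it.

**Mould:** I pushed it along the bench with the fingers, never gripping it: first square to the fence, then along the fence to the end stop. I then pressed it against the fence once more, and it stood firm at 26 N. The last pictures show it square in the corner with the pad against it. I did not push against the end stop again after that press.

**Lever:** I swung it anticlockwise by the grip and felt four force peaks, at about 0.11, 0.27, 0.43 and 0.59 rad from rest. I stopped at 0.703 rad with no fifth peak. The close-up shows three pins before the bar and two after, so the bar lies between pins 4 and 5.

**Disagreements:**
- **Four-click angle:** the pin measurement from the wrist camera put the middle of the fourth click at about 0.74 rad. The force peaks put it at about 0.70, and the close-up at about 0.72. The held angle lies between pins 4 and 5 by all three.
- **First click:** its force peak was less clear than the others, because the arm lagged there.
- **Push forces:** the finger pushes briefly peaked at 45 N sideways against the fence and about 51 N in all against the end stop. Those contacts were meant to be with the fingers only, not the gripper body, and stayed well under the 120 N wrist limit.

I felt no contact with the other things on the bench, but did not measure their positions again at the end.

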